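# Tare the salt cellar on the kitchen scale

### The arm

A 6-joint arm with a two-finger parallel gripper is mounted at the origin on the work surface. World frame = base frame: x ahead of the robot, y to its left, z up, the work surface at z = 0. Lengths are in m, angles in rad, forces in N, time in s.
With the tool pointing down it reaches from about 0.325 to 0.9 m from the base axis. Payload 6.1 kg.
Tool frame: the origin (TCP) lies at the very end of the fingers, on their centre line; the grasp point (between the pads) lies arm.hold_point_z behind it (arm.hold_point_z is the distance from the TCP to the grasp point, in m); z points along the fingers, y is the direction in which the jaws open and shut (so a half turn about z gives the same grasp; the last joint's range is limited). The gripper opens to 87 mm and grips with 3 to 60 N. Pads are 19 mm wide; open, the fingers measure 117 mm over their backs; the gripper's body (75 mm by 190 mm) begins 51 mm behind the grasp point.
Start: joints at [-1.384, 0.22, 1.526, -0, 1.395, -0.126], TCP at [0.192, -0.595, 0.223] pointing down, gripper open.
Joint ranges: [-2.98, 2.98], [-0.91, 2.08], [0.09, 2.57], [-1.24, 4.39], [0.2, 2.65], [-2.68, 2.68]. Speed limits (rad/s): [2.57, 2.57, 3.01, 3.14, 3.14, 3.14].

### API

Orientations are given as a unit quaternion [w, x, y, z].
In Python, from station import arm gives the robot as it stands. The module is installed in compiled form; this text tells all that it offers.
- The arm moves only by the tool move_arm, never from a script. Its arguments are lists of equal length, an entry for each row: "gripper": the finger opening in cm, from 0 to 8.7; "slide": the shift along the tool's x, y, z in cm, a list of three; "delta_rot": the turn, a rotation vector about the tool's x, y, z in rad, a list of three. In form: {"gripper": [gripper, ...], "slide": [[tx, ty, tz], ...], "delta_rot": [[ax, ay, az], ...]}. A call has 1 to 10 rows; each row shifts and turns the pose as measured when the row begins, along the tool's axes as they then stand; what a row does not reach is not made up. A row lasts 1/12 s, in which the tool goes at most 41.7 mm and 7.16 degrees, less where a joint would pass 70% of its speed; a pose out of reach is approached as far as the arm can. A call is refused whole if a number of a shift passes 4.17 or a number of a turn 0.125, either way. A call with a gripper value outside its range is refused whole. The fingers move at their own pace and stop on an object; "newtons" is the grip in N (left out, the last holds). Time passes only in rows, so rows that do not move let the fingers close. It gives the time, the measured TCP pose, the force and the opening at its end, in the units of the state.
- arm.get_state(): the state, without advancing time (a new reading comes with each control period).
- arm.capture(name): name is "scene" or "top" or "wrist"; returns a dict with "color" (400x640x3 uint8, blue, green, red), "range_z" (400x640 float32, m along the optical axis (not along the pixel's ray), 0 where there is no reading), "mtx" (3x3 intrinsics, pixels), "D" ([k1, k2, p1, p2, k3] as OpenCV has them; the pictures are not rectified), "R" (3x3) and "t" (3): a world point X has camera coordinates R X + t. Camera axes: x right, y down, z forward; pixel columns grow to the right and rows downward; lengths in m; the calibration is good to about 2 mm. A picture is of the moment at which its call begins.
- arm.sign_off(): hands the job in, once; it reports no verdict.
The state is a dict: "clock": time; "joint_positions": joint angles; "qd": joint speeds; "tau": joint torques, N m; "eef_pos": TCP position; "eef_rot": TCP orientation; "contact_force": force on the tool from outside, world axes, zero at the start; "torque": the same for the moment, N m; "gripper_width": finger opening in m.
Only numpy, scipy, OpenCV 4.12 (cv2) and the standard library are available. Lean on these libraries where they do the work, as an engineer would, in place of code of your own. Each camera call takes 0.05 s, during which the arm holds its last target. There are 200 camera calls.

### The job

Get the kitchen scale ready for refilling the salt: switch it on with the round key, next choose grams with the bar-shaped key, then stand the wooden salt cellar upright on the steel plate between the four corner stops and let go of it, and only then zero the scale with the square key. Press the keys fully, one at a time and in that order, and press no other key once the cellar has been picked up. Keep the cellar upright, set it down rather than drop it, and leave everything else on the counter where it is.

Things in the scene. Friction and masses are not known exactly. Their poses are not given: they have to be found in the camera images.
- scale: white kitchen scale fixed to the counter, 270 (x) by 230 (y) by 55 mm high. Origin: centre of its underside, at counter height. Its x axis points from the key side to the plate side, its y axis along the row of keys. The casing's key panel is 40 mm above the counter.
- plate_centre (a point): centre of the top face of the scale's steel weighing plate (165 x 175 mm), 45 mm along +x of the scale's origin and 55 mm above the counter; axes as the scale's. Four dark steel L-shaped corner stops, 12 mm high above the plate, enclose a clear rectangle of 72 mm (scale x) by 107 mm (scale y) about this point; between the corners, the long sides are open for 67 mm and the short sides for 38 mm.
- cellar: wooden salt cellar: a box 95 mm (its x) by 60 mm (its y), 59 mm high with its closed pale lid, plus a 6 mm knob and a brass pivot pin on the lid; about 0.35 kg, loose. The lid does not open in this task and is as wide as the box. Origin: centre of the underside, z up. It fits between the stops only with its long side along the scale's y axis (either way round), with 6 mm play on each side.
- key_round (a joint): travel of the round key in m: 0 up, 0.006 fully down. Spring key: starts to move at 1.8 N, fully down at 6 N, comes back up by itself. It counts as pressed when clearly more than half way down.
- key_round_top (a point): centre of the top of the round key (38 mm diameter, bare aluminium like the other keys), 53 mm above the counter, 10 mm proud of its black frame; z up. The three keys stand in a row along the scale's y axis, 65 mm apart, 92 mm along -x of the scale's origin; which key is in which of the three places changes.
- key_bar (a joint): travel of the bar-shaped key in m: 0 up, 0.006 fully down, same spring as the round key.
- key_bar_top (a point): centre of the top of the bar key: a narrow rectangle, 22 mm (scale x) by 52 mm (scale y), 53 mm above the counter.
- key_square (a joint): travel of the square key in m: 0 up, 0.006 fully down, same spring as the round key.
- key_square_top (a point): centre of the top of the square key, 36 x 36 mm, 53 mm above the counter.
- grinder: bystander: steel spice grinder, 60 mm diameter, 137 mm tall with its black press button, loose. Origin: centre of its underside.
- clip_box: bystander: clear plastic box with a white lid and two grey clips, 106 x 162 x 70 mm, loose. Origin: centre of its underside.
- cup: bystander: small white coffee cup with a handle, 68 mm diameter, 55 mm tall, loose. Origin: centre of its underside.
- jar: bystander: amber glass jar with a steel cap, 60 mm diameter, 85 mm tall, loose. Origin: centre of its underside.
- spoon: bystander: wooden spoon lying on the counter, 200 mm long along its x axis, loose.
Mind the look-alikes: they are no part of the job. What is meant by the cellar is not green or turquoise, and is the larger of those in its own colour.

How it is judged:
By the outcome, as a careful person would: the job done as asked, in the order asked, and still so for the second after the job is handed in, with the robot touching nothing.
It also fails if it takes over 64 s, if anything falls off the work surface, if the arm or the gripper's body presses on something with over 40 N, if the wrist force passes 120 N, or if a joint passes its speed limit or range.

## Working session

There is one attempt and no reset: what is moved stays moved. The work goes in short steps, Python scripts to look and compute and a tool call to move; the robot and the scene stay as the last step left them, time stands still between calls to the robot, and variables do not carry over. Pictures are saved under pics/ and viewed, about 8 in all and at most 12, crops included, and the job is handed in when it is done.

Besides the shell and the picture viewer there is one more tool, called after ">>>" in YAML: its name, and indented under it one key for each argument. move_arm: Moves the arm, as the interface text tells. Its arguments: {"type":"object","properties":{"gripper":{"type":"array"},"slide":{"type":"array"},"delta_rot":{"type":"array"},"newtons":{"type":"number"}},"required":["gripper","slide","delta_rot"]}

```bash
mkdir -p pics; cat > h.py <<'E'
import numpy as np, cv2
from station import arm
def save(c,n): cv2.imwrite('pics/'+n,c)
def world(c):
    "HxWx3 world points from range_z"
    z=c['range_z']; h,w=z.shape
    u,v=np.meshgrid(np.arange(w),np.arange(h))
    p=cv2.undistortPoints(np.stack([u,v],-1).reshape(-1,1,2).astype(np.float64),c['mtx'],c['D']).reshape(h,w,2)
    P=np.dstack([p*z[...,None],z])
    W=(P-c['t'])@c['R']
    W[z==0]=np.nan
    return W
E
python3 - <<'E'
from h import *
for n in('top','scene'):
    c=arm.capture(n); save(c['color'],n+'0.png'); np.save(n+'0.npy',world(c))
s=arm.get_state(); print(s, arm.hold_point_z)
E
```

```text
{'clock': 0.1, 'joint_positions': array([-1.38408838e+00,  2.21171747e-01,  1.52750050e+00, -3.32984748e-05,
        1.39473098e+00, -1.26098735e-01]), 'qd': array([-0.00226693, -0.00115451, -0.00452812, -0.00047455,  0.00021178,
       -0.00120286]), 'tau': array([ 2.36033193e-03, -4.95940197e+01, -3.88521624e+01,  7.01736077e-02,
        5.14514814e-02, -2.40431257e-05]), 'eef_pos': array([ 0.19221027, -0.59410627,  0.22152949]), 'eef_rot': array([-9.04375859e-04,  9.87793049e-01,  1.55769295e-01, -4.38118767e-05]), 'contact_force': array([ 0.34357045, -0.54164334, -0.53067912]), 'torque': array([ 0.00224708, -0.03107789, -0.04072737]), 'gripper_width': 0.08679458415590172} 0.0187
```

View pics/top0.png

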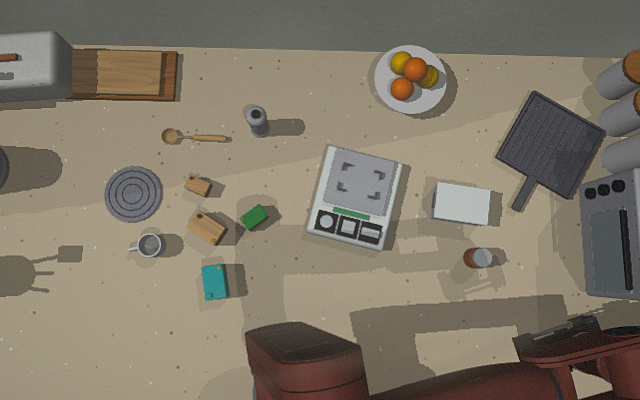

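View pics/scene0.png

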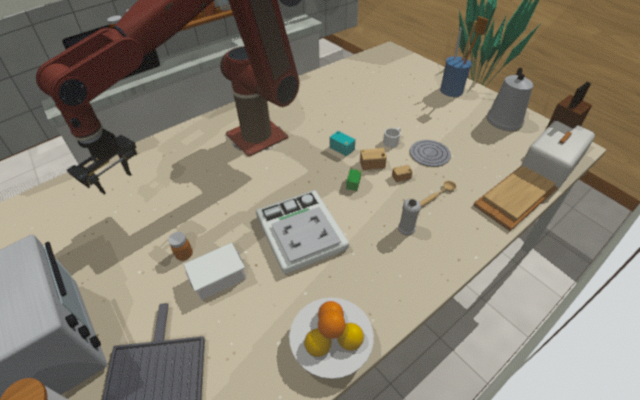

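Candidates for the cellar in the top image: large wooden box (208,228), small wooden box (198,186), green box (254,217) and turquoise box (214,282). By the description it is the larger wooden one, (208,228). The keys are round (326,222), square (349,227) and bar (371,233).

```bash
python3 - <<'E'
from h import *
W=np.load('top0.npy'); im=cv2.imread('pics/top0.png')
def rect(u0,u1,v0,v1,z0,z1,name):
    R=W[v0:v1,u0:u1].reshape(-1,3); m=(R[:,2]>z0)&(R[:,2]<z1); R=R[m]
    r=cv2.minAreaRect((R[:,:2]*1000).astype(np.float32)); print(name,m.sum(),r,'z',np.median(R[:,2]))
rect(182,232,207,250,.045,.08,'cellar')
rect(182,216,172,200,.025,.08,'small')
rect(300,410,138,255,.03,.08,'scale')
rect(325,395,145,215,.048,.06,'plate')
for n,(u,v) in dict(round=(326,222),square=(349,227),bar=(371,233),plate=(362,181),counter=(280,230)).items():
    print(n,np.nanmedian(W[v-3:v+4,u-3:u+4].reshape(-1,3),0))
a=cv2.resize(im[170:300,170:270],None,fx=4,fy=4,interpolation=2)
b=cv2.resize(im[135:265,300:400],None,fx=4,fy=4,interpolation=2)
save(np.hstack([a,b]),'crop.png')
E
```

```text
cellar 713 ((456.5360412597656, 261.9441833496094), (96.1585464477539, 60.34205627441406), 58.6810188293457) z 0.060454721760378596
small 343 ((581.5947875976562, 298.43402099609375), (67.49235534667969, 42.25874328613281), 68.3994369506836) z 0.042824881883454124
scale 7048 ((557.1451416015625, -165.5320587158203), (230.44090270996094, 270.6918640136719), 76.71907043457031) z 0.05187315951048784
plate 2980 ((599.3447265625, -178.0309600830078), (197.77133178710938, 197.37136840820312), 87.78996276855469) z 0.05595225722157575
round [ 0.47974889 -0.08182156  0.05436905]
square [ 0.46693904 -0.14791855  0.05481044]
bar [ 0.451087   -0.21120228  0.05488829]
plate [ 0.60193222 -0.184741    0.05770931]
counter [0.45867838 0.05237468 0.00147515]
```

View pics/crop.png

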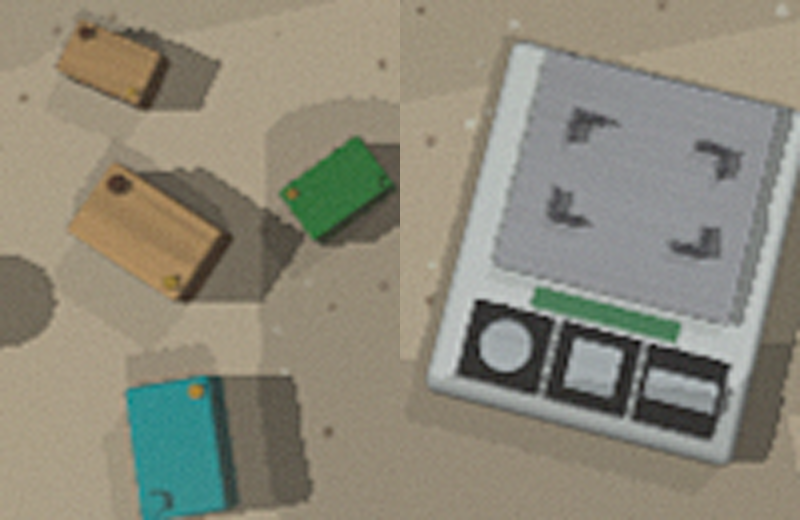

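Crop check: the upper left shows the small wooden box, and the larger one with the knob (about (208,228) in the full image) is the cellar. Round, square and bar run left to right.

```bash
cat >> h.py <<'E'
from scipy.spatial.transform import Rotation as Ro
def plan(x,y,z,yaw,step=3.9,rmax=.12,show=10):
    "rows to TCP pose, tool down, tool x at yaw deg"
    s=arm.get_state(); q=s['eef_rot']; C=Ro.from_quat(q,scalar_first=True)
    T=Ro.from_matrix(np.array([[np.cos(a:=np.radians(yaw)),np.sin(a),0],[np.sin(a),-np.cos(a),0],[0,0,-1]]))
    r=(C.inv()*T).as_rotvec(); d=C.inv().apply(np.array([x,y,z])-s['eef_pos'])*100
    n=max(1,int(np.ceil(max(np.linalg.norm(d)/step,np.linalg.norm(r)/rmax))))
    print('t',round(s['clock'],2),'pos',s['eef_pos'].round(4),'F',s['contact_force'].round(1),'q1,q6',s['joint_positions'][[0,5]].round(2),'rows',n,'total',d.round(2),r.round(3))
    S=[[float(v) for v in (Ro.from_rotvec(-i*r/n).apply(d)/n).round(2)] for i in range(min(n,show))]
    print('slide',S); print('rot',[float(v) for v in (r/n).round(3)])
E
python3 -c "
from h import *
plan(.4815,-.0815,.12,-13.3)"
```

```text
t 0.1 pos [ 0.1922 -0.5941  0.2215] F [ 0.3 -0.5 -0.5] q1,q6 [-1.38 -0.13] rows 16 total [ 43.3  -39.85  10.23] [-0.002  0.     0.545]
slide [[2.71, -2.49, 0.64], [2.62, -2.58, 0.64], [2.53, -2.67, 0.64], [2.44, -2.75, 0.64], [2.34, -2.84, 0.64], [2.24, -2.91, 0.64], [2.14, -2.99, 0.64], [2.04, -3.06, 0.64], [1.94, -3.13, 0.64], [1.83, -3.19, 0.64]]
rot [-0.0, 0.0, 0.034]
```

>>> move_arm:
  gripper: [0,0,0,0,0,0,0,0,0,0]
  slide:
    - [2.7,-2.5,0]
    - [2.6,-2.6,0]
    - [2.5,-2.7,0]
    - [2.4,-2.75,0]
    - [2.3,-2.8,0]
    - [2.2,-2.9,0]
    - [2.1,-3.0,0]
    - [2.0,-3.1,0]
    - [1.9,-3.1,0]
    - [1.8,-3.2,0]
  delta_rot:
    - [0,0,0.034]
    - [0,0,0.034]
    - [0,0,0.034]
    - [0,0,0.034]
    - [0,0,0.034]
    - [0,0,0.034]
    - [0,0,0.034]
    - [0,0,0.034]
    - [0,0,0.034]
    - [0,0,0.034]

```text
clock: 0.93
eef_pos: [0.3725, -0.265, 0.2153]
eef_rot: [-0.004, 1.0, -0.028, -0.003]
contact_force: [-0.4, -0.8, 0.4]
gripper_width: 0.0283
```

```bash
python3 -c "
from h import *
plan(.4815,-.0815,.08,-13.3)"
```

```text
t 0.93 pos [ 0.3725 -0.265   0.2153] F [-0.4 -0.8  0.4] q1,q6 [-0.79  0.83] rows 7 total [  9.94 -18.81  13.64] [-0.008  0.006  0.177]
slide [[1.42, -2.69, 1.95], [1.35, -2.73, 1.95], [1.28, -2.76, 1.94], [1.21, -2.79, 1.94], [1.13, -2.83, 1.94], [1.06, -2.86, 1.94], [0.99, -2.88, 1.94]]
rot [-0.001, 0.001, 0.025]
```

>>> move_arm:
  gripper: [0,0,0,0,0,0,0,0]
  slide:
    - [1.4,-2.7,1.9]
    - [1.4,-2.7,1.9]
    - [1.3,-2.8,1.9]
    - [1.2,-2.8,1.9]
    - [1.1,-2.8,1.9]
    - [1.1,-2.9,1.9]
    - [1.0,-2.9,1.9]
    - [0.3,-0.5,0]
  delta_rot:
    - [0,0,0.025]
    - [0,0,0.025]
    - [0,0,0.025]
    - [0,0,0.025]
    - [0,0,0.025]
    - [0,0,0.025]
    - [0,0,0.025]
    - [0,0,0]

```text
clock: 1.6
eef_pos: [0.4917, -0.0625, 0.0787]
eef_rot: [-0.003, 0.993, -0.118, -0.001]
contact_force: [-1.4, 0.2, -0.7]
gripper_width: 0.0004
```

```bash
python3 -c "
from h import *
plan(.4815,-.0815,.046,-13.3)"
```

```text
t 1.6 pos [ 0.4917 -0.0625  0.0787] F [-1.4  0.2 -0.7] q1,q6 [-0.29  1.52] rows 2 total [-0.54  2.1   3.26] [-0.005  0.002 -0.005]
slide [[-0.27, 1.05, 1.63], [-0.28, 1.05, 1.63]]
rot [-0.002, 0.001, -0.003]
```

>>> move_arm:
  gripper: [0,0,0,0]
  slide:
    - [-0.3,1.0,0]
    - [-0.2,1.0,0]
    - [0,0,0]
    - [0,0,0]
  delta_rot:
    - [0,0,0]
    - [0,0,0]
    - [0,0,0]
    - [0,0,0]

```text
clock: 1.93
eef_pos: [0.4802, -0.0812, 0.0773]
eef_rot: [-0.002, 0.993, -0.116, -0.003]
contact_force: [1.3, -0.6, -0.4]
gripper_width: 0.0005
```

```bash
python3 -c "
from h import *
plan(.4815,-.0815,.046,-13.3)"
```

```text
t 1.93 pos [ 0.4802 -0.0812  0.0773] F [ 1.3 -0.6 -0.4] q1,q6 [-0.33  1.47] rows 1 total [0.15 0.02 3.13] [-0.004  0.006  0.   ]
slide [[0.15, 0.02, 3.13]]
rot [-0.004, 0.006, 0.0]
```

>>> move_arm:
  gripper: [0,0,0,0,0,0,0]
  slide:
    - [0.1,0,1.2]
    - [0,0,0.8]
    - [0,0,0.3]
    - [0,0,0.3]
    - [0,0,0.3]
    - [0,0,0.2]
    - [0,0,0.2]
  delta_rot:
    - [0,0,0]
    - [0,0,0]
    - [0,0,0]
    - [0,0,0]
    - [0,0,0]
    - [0,0,0]
    - [0,0,0]

```text
clock: 2.52
eef_pos: [0.4826, -0.0855, 0.0469]
eef_rot: [-0.002, 0.993, -0.119, -0.001]
contact_force: [-14.5, 4.5, 34.7]
gripper_width: 0.0003
```

>>> move_arm:
  gripper: [0,0,0,0,0]
  slide:
    - [0,0,-0.6]
    - [0,0,-1.2]
    - [0,0,-1.2]
    - [0,0,-0.5]
    - [0,0,0]
  delta_rot:
    - [0,0,0]
    - [0,0,0]
    - [0,0,0]
    - [0,0,0]
    - [0,0,0]

```text
clock: 2.93
eef_pos: [0.4832, -0.0857, 0.0839]
eef_rot: [-0.002, 0.993, -0.118, -0.0]
contact_force: [-0.6, 0.4, -0.3]
gripper_width: 0.0005
```

```bash
python3 -c "
from h import *
plan(.4518,-.2090,.080,-13.3)
c=arm.capture('wrist'); save(c['color'],'w1.png')
W=world(c); np.save('w1.npy',W)
c=arm.capture('top'); save(cv2.resize(c['color'][135:265,180:420],None,fx=3,fy=3),'t1.png')
"
```

```text
t 2.93 pos [ 0.4832 -0.0857  0.0839] F [-0.6  0.4 -0.3] q1,q6 [-0.34  1.47] rows 4 total [-0.15 12.73  0.35] [-0.003  0.001 -0.005]
slide [[-0.04, 3.18, 0.09], [-0.04, 3.18, 0.09], [-0.05, 3.18, 0.09], [-0.05, 3.18, 0.09]]
rot [-0.001, 0.0, -0.001]
```

View pics/w1.png

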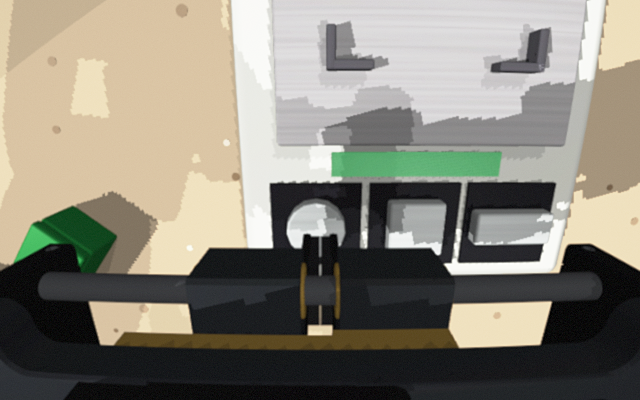

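Wrist view: closed fingertips over the round key (316,228), square key at (416,222), bar key at (508,226), and the key-side plate stops at (345,50) and (525,55).

```bash
python3 -c "
from h import *
W=np.load('w1.npy')
for n,(u,v) in dict(bar=(508,226),square=(416,218),round=(316,220)).items(): print(n,np.nanmedian(W[v-3:v+4,u-3:u+4].reshape(-1,3),0))
B=W[200:250,462:565].reshape(-1,3);B=B[(B[:,2]>.050)&(B[:,2]<.06)]
print(len(B),cv2.minAreaRect((B[:,:2]*1000).astype(np.float32)))
"
```

```text
bar [ 0.45739256 -0.20360938  0.05402302]
square [ 0.47723152 -0.14559821  0.05409788]
round [ 0.49099101 -0.08366251  0.05400533]
2491 ((454.30364990234375, -207.8936309814453), (52.76936721801758, 22.29866600036621), 76.74797058105469)
```

>>> move_arm:
  gripper: [0,0,0,0,0,0,0]
  slide:
    - [0,3.0,0]
    - [0,3.4,0]
    - [0,3.0,0]
    - [0,1.5,0]
    - [0,0.8,0]
    - [0,0,0]
    - [0,0,0]
  delta_rot:
    - [0,0,0]
    - [0,0,0]
    - [0,0,0]
    - [0,0,0]
    - [0,0,0]
    - [0,0,0]
    - [0,0,0]

```text
clock: 3.62
eef_pos: [0.4512, -0.2003, 0.0763]
eef_rot: [-0.004, 0.993, -0.117, -0.005]
contact_force: [-0.5, 0.7, 0.3]
gripper_width: 0.0002
```

```bash
python3 -c "
from h import *
plan(.4518,-.2090,.046,-13.3)"
```

```text
t 3.62 pos [ 0.4512 -0.2003  0.0763] F [-0.5  0.7  0.3] q1,q6 [-0.58  1.22] rows 1 total [0.29 0.85 3.02] [-0.006  0.01  -0.002]
slide [[0.29, 0.85, 3.02]]
rot [-0.006, 0.01, -0.002]
```

>>> move_arm:
  gripper: [0,0,0,0,0,0,0,0,0]
  slide:
    - [0.4,0.7,0]
    - [0,0,0.2]
    - [0,0,1.2]
    - [0,0,0.7]
    - [0,0,0.3]
    - [0,0,0.3]
    - [0,0,0.2]
    - [0,0,0.2]
    - [0,0,0.2]
  delta_rot:
    - [0,0,0]
    - [0,0,0]
    - [0,0,0]
    - [0,0,0]
    - [0,0,0]
    - [0,0,0]
    - [0,0,0]
    - [0,0,0]
    - [0,0,0]

```text
clock: 4.37
eef_pos: [0.4556, -0.2055, 0.0471]
eef_rot: [-0.003, 0.994, -0.113, -0.006]
contact_force: [-8.9, 3.1, 20.2]
gripper_width: 0.0003
```

>>> move_arm:
  gripper: [0,0,0,8.7,8.7]
  slide:
    - [0,0,-0.8]
    - [0,0,-2.0]
    - [0,0,-3.0]
    - [0,0,-3.0]
    - [0,0,-2.0]
  delta_rot:
    - [0,0,0]
    - [0,0,0]
    - [0,0,0]
    - [0,0,0]
    - [0,0,0]

```text
clock: 4.78
eef_pos: [0.454, -0.2026, 0.155]
eef_rot: [-0.006, 0.994, -0.112, -0.01]
contact_force: [-0.5, -0.0, 0.0]
gripper_width: 0.0074
```

```bash
python3 -c "
from h import *
plan(.4565,.262,.16,58.7,show=20)"
```

```text
t 4.78 pos [ 0.454  -0.2026  0.155 ] F [-0.5 -0.   0. ] q1,q6 [-0.58  1.22] rows 12 total [-10.1  -45.36   0.15] [-0.022  0.013 -1.249]
slide [[-0.84, -3.78, 0.01], [-0.44, -3.85, 0.0], [-0.04, -3.87, -0.0], [0.36, -3.86, -0.01], [0.76, -3.8, -0.02], [1.15, -3.7, -0.02], [1.53, -3.56, -0.03], [1.89, -3.38, -0.03], [2.23, -3.17, -0.03], [2.55, -2.92, -0.04], [2.84, -2.64, -0.04], [3.09, -2.33, -0.04]]
rot [-0.002, 0.001, -0.104]
```

>>> move_arm:
  gripper: [8.7,8.7,8.7,8.7,8.7,8.7,8.7,8.7,8.7,8.7]
  slide:
    - [-0.8,-3.8,0]
    - [-0.4,-3.85,0]
    - [0,-3.9,0]
    - [0.4,-3.9,0]
    - [0.8,-3.8,0]
    - [1.15,-3.7,0]
    - [1.5,-3.6,0]
    - [1.9,-3.4,0]
    - [2.2,-3.2,0]
    - [2.5,-2.9,0]
  delta_rot:
    - [0,0,-0.1]
    - [0,0,-0.1]
    - [0,0,-0.1]
    - [0,0,-0.1]
    - [0,0,-0.1]
    - [0,0,-0.1]
    - [0,0,-0.1]
    - [0,0,-0.1]
    - [0,0,-0.1]
    - [0,0,-0.1]

```text
clock: 5.62
eef_pos: [0.4635, 0.1957, 0.169]
eef_rot: [-0.004, 0.919, 0.394, 0.002]
contact_force: [0.7, -0.0, 0.0]
gripper_width: 0.0726
```

```bash
python3 -c "
from h import *
plan(.4565,.262,.16,58.7,show=20)"
```

```text
t 5.62 pos [0.4635 0.1957 0.169 ] F [ 0.7 -0.   0. ] q1,q6 [0.24 1.  ] rows 2 total [ 4.31 -5.07  0.96] [-0.005 -0.007 -0.215]
slide [[2.15, -2.54, 0.48], [2.42, -2.29, 0.46]]
rot [-0.002, -0.004, -0.108]
```

>>> move_arm:
  gripper: [8.7,8.7,8.7,8.7,8.7]
  slide:
    - [2.0,-2.3,0.4]
    - [1.8,-1.6,0.4]
    - [0,0,0]
    - [0,0,0]
    - [0,0,0]
  delta_rot:
    - [0,0,-0.1]
    - [0,0,-0.07]
    - [0,0,0]
    - [0,0,0]
    - [0,0,0]

```text
clock: 6.03
eef_pos: [0.4555, 0.2626, 0.1617]
eef_rot: [-0.005, 0.877, 0.481, 0.003]
contact_force: [-0.3, -0.2, -0.0]
gripper_width: 0.0868
```

```bash
python3 -c "
from h import *
plan(.4565,.262,.16,58.7,show=20)
c=arm.capture('wrist'); save(c['color'],'w2.png'); W=world(c)
for u,v in [(u,v) for v in range(0,400,40) for u in range(0,640,1000)]: pass
m=(W[...,2]>.055)&(W[...,2]<.068)&(abs(W[...,0]-.4565)<.07)&(abs(W[...,1]-.262)<.07)
v,u=np.nonzero(m); print(m.sum(),u.min(),u.max(),v.min(),v.max())
print(cv2.minAreaRect((W[m][:,:2]*1000).astype(np.float32)), np.median(W[m][:,2]))
"
```

```text
t 6.03 pos [0.4555 0.2626 0.1617] F [-0.3 -0.2 -0. ] q1,q6 [0.37 0.93] rows 1 total [-0.    0.12  0.17] [-0.006 -0.011 -0.021]
slide [[-0.0, 0.12, 0.17]]
rot [-0.006, -0.011, -0.021]
7385 287 359 144 251
((457.48260498046875, 261.86126708984375), (95.04088592529297, 60.224735260009766), 58.53755187988281) 0.06008239353728232
```

View pics/w2.png

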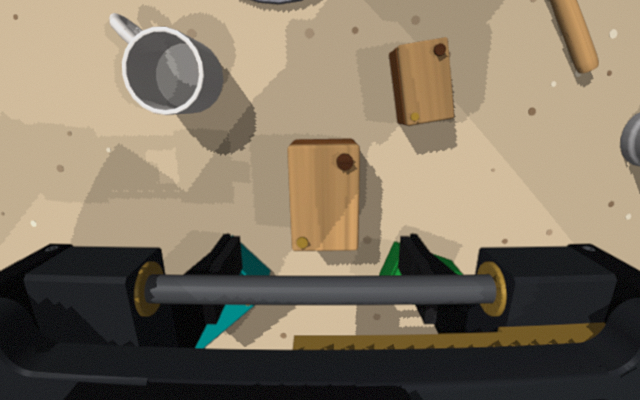

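```bash
python3 -c "
from h import *
plan(.4575,.2619,.022,58.6,show=20)
W=np.load('top0.npy')
yd=np.array([np.cos(np.radians(-31.4)),np.sin(np.radians(-31.4))])
for n,(u0,u1,v0,v1) in dict(turq=(196,235,258,305),green=(236,272,200,232),small=(182,216,172,200)).items():
    P=W[v0:v1,u0:u1].reshape(-1,3);P=P[P[:,2]>.012]
    d=P[:,:2]-[.4575,.2619]; a=d@yd; b=d@[-yd[1],yd[0]]
    m=(abs(b)<.045); print(n,P[:,2].max(),'along jaw',a.min(),a.max(),'across',b.min(),b.max(), 'in band', (a[m].min(),a[m].max()) if m.any() else None)
"
```

```text
t 6.08 pos [0.4556 0.2622 0.1617] F [-0.  -0.3 -0.8] q1,q6 [0.36 0.93] rows 4 total [-0.08  0.27 13.97] [-0.006 -0.011 -0.02 ]
slide [[-0.02, 0.07, 3.49], [-0.01, 0.06, 3.49], [-0.0, 0.06, 3.49], [0.01, 0.05, 3.49]]
rot [-0.002, -0.003, -0.005]
turq 0.07132451526499961 along jaw -0.16588874444127125 -0.06108602410946134 across -0.1574114868654517 -0.05286794629583145 in band None
green 0.15033520648702034 along jaw 0.05899551456411472 0.13889129884060328 across -0.12846899064014286 -0.06285434182756533 in band None
small 0.05060684114351491 along jaw 0.06289302495004584 0.11255714430956845 across 0.06021872196320339 0.1319650559252185 in band None
```

>>> move_arm:
  gripper: [8.7,8.7,8.7,8.7,8.7,8.7,8.7,8.7]
  slide:
    - [-0.05,0.25,2.0]
    - [0,0,3.0]
    - [0,0,3.0]
    - [0,0,2.5]
    - [0,0,1.5]
    - [0,0,0.3]
    - [0,0,0]
    - [0,0,0]
  delta_rot:
    - [-0.006,-0.011,-0.02]
    - [0,0,0]
    - [0,0,0]
    - [0,0,0]
    - [0,0,0]
    - [0,0,0]
    - [0,0,0]
    - [0,0,0]

```text
clock: 6.75
eef_pos: [0.4636, 0.2522, 0.0387]
eef_rot: [0.001, 0.877, 0.481, 0.004]
contact_force: [0.6, -0.2, 0.2]
gripper_width: 0.0868
```

```bash
python3 -c "
from h import *
plan(.4575,.2619,.022,58.6,show=20)"
```

```text
t 6.75 pos [0.4636 0.2522 0.0387] F [ 0.6 -0.2  0.2] q1,q6 [0.35 0.92] rows 1 total [ 0.49 -1.04  1.67] [ 0.006 -0.005 -0.018]
slide [[0.49, -1.04, 1.67]]
rot [0.006, -0.005, -0.018]
```

>>> move_arm:
  gripper: [8.7,8.7,8.7,8.7,8.7,8.7]
  slide:
    - [0.5,-1.0,0]
    - [0,0,0.5]
    - [0,0,0.6]
    - [0,0,0.5]
    - [0,0,0]
    - [0,0,0]
  delta_rot:
    - [0,0,-0.018]
    - [0,0,0]
    - [0,0,0]
    - [0,0,0]
    - [0,0,0]
    - [0,0,0]

```text
clock: 7.25
eef_pos: [0.4617, 0.264, 0.027]
eef_rot: [0.002, 0.872, 0.489, 0.009]
contact_force: [0.5, -0.0, 0.3]
gripper_width: 0.087
```

```bash
python3 -c "
from h import *
plan(.4575,.2619,.022,58.6,show=20)"
```

```text
t 7.25 pos [0.4617 0.264  0.027 ] F [ 0.5 -0.   0.3] q1,q6 [0.37 0.92] rows 1 total [-0.41 -0.25  0.49] [ 0.012 -0.013  0.   ]
slide [[-0.41, -0.25, 0.49]]
rot [0.012, -0.013, 0.0]
```

>>> move_arm:
  gripper: [8.7,8.7,8.7,8.7]
  slide:
    - [-0.4,-0.25,0.5]
    - [0,0,0]
    - [0,0,0]
    - [0,0,0]
  delta_rot:
    - [0.012,-0.013,0]
    - [0,0,0]
    - [0,0,0]
    - [0,0,0]

```text
clock: 7.58
eef_pos: [0.4571, 0.2618, 0.0213]
eef_rot: [-0.0, 0.872, 0.49, -0.001]
contact_force: [0.4, 0.2, -0.6]
gripper_width: 0.0867
```

```bash
python3 -c "
from h import *
plan(.4575,.2619,.022,58.6,show=20)"
```

```text
t 7.58 pos [0.4571 0.2618 0.0213] F [ 0.4  0.2 -0.6] q1,q6 [0.37 0.92] rows 1 total [ 0.03  0.03 -0.07] [-0.001  0.002  0.   ]
slide [[0.03, 0.03, -0.07]]
rot [-0.001, 0.002, 0.0]
```

Well centred; close.

>>> move_arm:
  gripper: [5.0,5.0,5.0,5.0,5.0,5.0,5.0,5.0]
  slide:
    - [0,0,0]
    - [0,0,0]
    - [0,0,0]
    - [0,0,0]
    - [0,0,0]
    - [0,0,0]
    - [0,0,0]
    - [0,0,0]
  delta_rot:
    - [0,0,0]
    - [0,0,0]
    - [0,0,0]
    - [0,0,0]
    - [0,0,0]
    - [0,0,0]
    - [0,0,0]
    - [0,0,0]
  newtons: 25

```text
clock: 8.25
eef_pos: [0.4575, 0.2617, 0.0216]
eef_rot: [-0.0, 0.872, 0.489, -0.001]
contact_force: [0.8, 0.4, -0.9]
gripper_width: 0.0602
```

```bash
python3 -c "
from h import *
plan(.4575,.2619,.16,58.6,show=20);print(arm.get_state()['gripper_width'])"
```

```text
t 8.25 pos [0.4575 0.2617 0.0216] F [ 0.8  0.4 -0.9] q1,q6 [0.37 0.92] rows 4 total [ -0.    -0.03 -13.84] [-0.001  0.001  0.   ]
slide [[-0.0, -0.01, -3.46], [0.0, -0.01, -3.46], [0.0, -0.01, -3.46], [0.0, -0.0, -3.46]]
rot [-0.0, 0.0, 0.0]
0.060237913984946094
```

>>> move_arm:
  gripper: [5.0,5.0,5.0,5.0,5.0,5.0,5.0,5.0,5.0]
  slide:
    - [0,0,-0.5]
    - [0,0,-1.0]
    - [0,0,-2.0]
    - [0,0,-3.0]
    - [0,0,-3.0]
    - [0,0,-2.5]
    - [0,0,-1.0]
    - [0,0,0]
    - [0,0,0]
  delta_rot:
    - [0,0,0]
    - [0,0,0]
    - [0,0,0]
    - [0,0,0]
    - [0,0,0]
    - [0,0,0]
    - [0,0,0]
    - [0,0,0]
    - [0,0,0]

```text
clock: 9.0
eef_pos: [0.4513, 0.2595, 0.1541]
eef_rot: [-0.001, 0.872, 0.489, -0.008]
contact_force: [0.2, 0.4, -5.7]
gripper_width: 0.0596
```

```bash
python3 -c "
from h import *
plan(.6018,-.1762,.17,76.7,step=3,show=20);print(arm.get_state()['gripper_width'])"
```

```text
t 9.0 pos [0.4513 0.2595 0.1541] F [ 0.2  0.4 -5.7] q1,q6 [0.37 0.92] rows 16 total [-29.38  35.53  -1.57] [-0.012  0.011 -0.316]
slide [[-1.84, 2.22, -0.1], [-1.88, 2.18, -0.1], [-1.92, 2.15, -0.1], [-1.96, 2.11, -0.1], [-2.01, 2.07, -0.1], [-2.05, 2.03, -0.1], [-2.09, 1.99, -0.1], [-2.12, 1.95, -0.1], [-2.16, 1.9, -0.1], [-2.2, 1.86, -0.1], [-2.24, 1.82, -0.1], [-2.27, 1.77, -0.1], [-2.31, 1.73, -0.1], [-2.34, 1.68, -0.1], [-2.37, 1.64, -0.1], [-2.4, 1.59, -0.1]]
rot [-0.001, 0.001, -0.02]
0.059619838087526404
```

>>> move_arm:
  gripper: [5.0,5.0,5.0,5.0,5.0,5.0,5.0,5.0,5.0,5.0]
  slide:
    - [-0.9,1.1,-0.1]
    - [-1.8,2.2,-0.1]
    - [-1.9,2.2,-0.1]
    - [-2.0,2.1,-0.1]
    - [-2.0,2.1,-0.1]
    - [-2.0,2.0,-0.1]
    - [-2.1,2.0,-0.1]
    - [-2.1,2.0,-0.1]
    - [-2.2,1.9,-0.1]
    - [-2.2,1.9,-0.1]
  delta_rot:
    - [0,0,-0.02]
    - [0,0,-0.02]
    - [0,0,-0.02]
    - [0,0,-0.02]
    - [0,0,-0.02]
    - [0,0,-0.02]
    - [0,0,-0.02]
    - [0,0,-0.02]
    - [0,0,-0.02]
    - [0,0,-0.02]

```text
clock: 9.83
eef_pos: [0.533, -0.0039, 0.1413]
eef_rot: [-0.012, 0.813, 0.582, -0.021]
contact_force: [0.5, 0.7, -4.5]
gripper_width: 0.0599
```

```bash
python3 -c "
from h import *
plan(.6018,-.1762,.16,76.7,step=2.5,show=20);print(arm.get_state()['gripper_width'])"
```

```text
t 9.83 pos [ 0.533  -0.0039  0.1413] F [ 0.5  0.7 -4.5] q1,q6 [-0.15  0.18] rows 8 total [-14.13  11.97  -2.12] [-0.045  0.018 -0.096]
slide [[-1.77, 1.5, -0.27], [-1.78, 1.48, -0.26], [-1.8, 1.46, -0.26], [-1.82, 1.44, -0.25], [-1.83, 1.42, -0.25], [-1.85, 1.4, -0.24], [-1.87, 1.37, -0.24], [-1.88, 1.35, -0.24]]
rot [-0.006, 0.002, -0.012]
0.059941330645009186
```

>>> move_arm:
  gripper: [5.0,5.0,5.0,5.0,5.0,5.0,5.0,5.0,5.0,5.0]
  slide:
    - [-1.8,1.5,-0.5]
    - [-1.8,1.5,-0.5]
    - [-1.8,1.5,-0.4]
    - [-1.8,1.4,-0.4]
    - [-1.8,1.4,-0.4]
    - [-1.4,1.2,-0.3]
    - [-0.8,0.8,-0.2]
    - [0,0,0]
    - [0,0,0]
    - [0,0,0]
  delta_rot:
    - [-0.01,0.004,-0.012]
    - [-0.01,0.004,-0.012]
    - [-0.01,0.003,-0.012]
    - [-0.01,0.003,-0.012]
    - [-0.01,0.003,-0.012]
    - [-0.005,0.002,-0.01]
    - [0,0,-0.01]
    - [0,0,0]
    - [0,0,0]
    - [0,0,0]

```text
clock: 10.67
eef_pos: [0.5798, -0.1477, 0.1424]
eef_rot: [-0.01, 0.79, 0.613, -0.007]
contact_force: [0.0, 0.4, -4.6]
gripper_width: 0.0598
```

```bash
python3 -c "
from h import *
plan(.6018,-.1762,.15,76.7,step=2.5,show=20);print(arm.get_state()['gripper_width'])
c=arm.capture('wrist'); save(c['color'],'w3.png'); np.save('w3.npy',world(c))
"
```

```text
t 10.67 pos [ 0.5798 -0.1477  0.1424] F [ 0.   0.4 -4.6] q1,q6 [-0.38 -0.13] rows 2 total [-2.21  2.82 -0.83] [-0.024 -0.002 -0.019]
slide [[-1.11, 1.41, -0.42], [-1.12, 1.4, -0.4]]
rot [-0.012, -0.001, -0.01]
0.05983660608751622
```

View pics/w3.png

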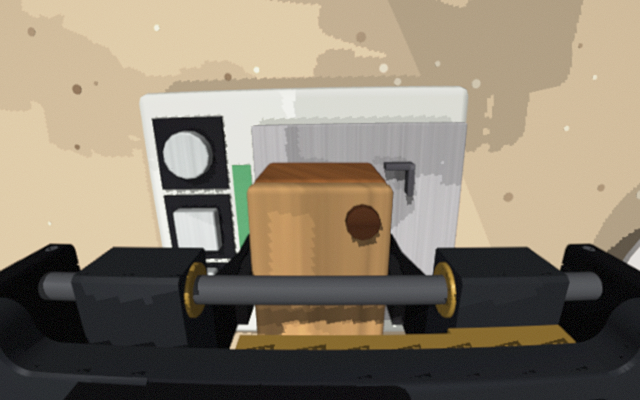

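```bash
python3 -c "
from h import *
W=np.load('w3.npy')
def rect(u0,u1,v0,v1,z0,z1):
    P=W[v0:v1,u0:u1].reshape(-1,3);P=P[(P[:,2]>z0)&(P[:,2]<z1)];P=(P[:,:2]*1000).astype(np.float32)
    return len(P),cv2.minAreaRect(P),cv2.minEnclosingCircle(P)
k=rect(155,220,120,190,.0500,.058);print('round',k)
r=np.array(k[2][0]);a=np.radians(-13.27);x=np.array([np.cos(a),np.sin(a)]);y=np.array([-x[1],x[0]])
print('plate',r+137*x-65*y)
print('sq',rect(160,228,200,255,.0500,.058)[1])
P=W[160:260,240:400].reshape(-1,3);P=P[P[:,2]>.165];P=P[:,:];print('lid z',np.median(P[:,2]),cv2.minAreaRect((P[:,:2]*1000).astype(np.float32)))
"
```

```text
round (1696, ((483.92987060546875, -81.62179565429688), (37.05665969848633, 37.26308059692383), 1.7975345849990845), ((484.16650390625, -81.22315979003906), 19.32767105102539))
plate [ 602.58838359 -175.93460795]
sq ((469.2660217285156, -144.22584533691406), (36.03591537475586, 36.65651321411133), 76.22673034667969)
lid z 0.18083969795149163 ((587.1019287109375, -119.54277038574219), (37.74368667602539, 75.58507537841797), 75.31755828857422)
```

>>> move_arm:
  gripper: [5.0,5.0,5.0,5.0,5.0,5.0]
  slide:
    - [-1.1,1.4,0]
    - [-1.1,1.4,0]
    - [0,0,0]
    - [0,0,0]
    - [0,0,0]
    - [0,0,0]
  delta_rot:
    - [-0.012,0,-0.01]
    - [-0.012,0,-0.01]
    - [0,0,0]
    - [0,0,0]
    - [0,0,0]
    - [0,0,0]

```text
clock: 11.22
eef_pos: [0.5992, -0.1678, 0.1388]
eef_rot: [-0.005, 0.782, 0.624, -0.0]
contact_force: [0.1, 0.1, -4.9]
gripper_width: 0.0598
```

```bash
python3 -c "
from h import *
plan(.602,-.176,.1,76.73,step=2.5,show=20)"
```

```text
t 11.22 pos [ 0.5992 -0.1678  0.1388] F [ 0.1  0.1 -4.9] q1,q6 [-0.4  -0.18] rows 2 total [-0.76  0.48  3.88] [-0.008 -0.005  0.008]
slide [[-0.38, 0.24, 1.94], [-0.37, 0.23, 1.94]]
rot [-0.004, -0.003, 0.004]
```

>>> move_arm:
  gripper: [5.0,5.0,5.0,5.0,5.0,5.0]
  slide:
    - [-0.4,0.2,1.0]
    - [-0.4,0.2,1.4]
    - [0,0,1.0]
    - [0,0,0.3]
    - [0,0,0]
    - [0,0,0]
  delta_rot:
    - [-0.004,-0.003,0.004]
    - [-0.004,-0.003,0.004]
    - [0,0,0]
    - [0,0,0]
    - [0,0,0]
    - [0,0,0]

```text
clock: 11.72
eef_pos: [0.6001, -0.1739, 0.0983]
eef_rot: [-0.0, 0.784, 0.621, -0.0]
contact_force: [0.1, -0.8, -4.5]
gripper_width: 0.06
```

```bash
python3 -c "
from h import *
plan(.602,-.176,.1,76.73,step=2.5,show=20)"
```

```text
t 11.72 pos [ 0.6001 -0.1739  0.0983] F [ 0.1 -0.8 -4.5] q1,q6 [-0.41 -0.18] rows 1 total [-0.16  0.23 -0.17] [-0.001  0.001  0.002]
slide [[-0.16, 0.23, -0.17]]
rot [-0.001, 0.001, 0.002]
```

>>> move_arm:
  gripper: [5.0,5.0,5.0,5.0,5.0]
  slide:
    - [-0.2,0.2,0]
    - [0,0,0]
    - [0,0,0.6]
    - [0,0,0]
    - [0,0,0]
  delta_rot:
    - [0,0,0]
    - [0,0,0]
    - [0,0,0]
    - [0,0,0]
    - [0,0,0]

```text
clock: 12.13
eef_pos: [0.603, -0.1769, 0.0937]
eef_rot: [0.001, 0.783, 0.621, 0.0]
contact_force: [0.0, -0.1, -5.1]
gripper_width: 0.0596
```

```bash
python3 -c "
from h import *
plan(.602,-.176,.082,76.73,step=2.5,show=20)"
```

```text
t 12.13 pos [ 0.603  -0.1769  0.0937] F [ 0.  -0.1 -5.1] q1,q6 [-0.41 -0.18] rows 1 total [ 0.07 -0.12  1.17] [0.002 0.001 0.002]
slide [[0.07, -0.12, 1.17]]
rot [0.002, 0.001, 0.002]
```

>>> move_arm:
  gripper: [5.0,5.0,5.0,5.0,5.0,5.0]
  slide:
    - [0.05,-0.1,0]
    - [0,0,0.4]
    - [0,0,0.4]
    - [0,0,0.3]
    - [0,0,0]
    - [0,0,0]
  delta_rot:
    - [0,0,0]
    - [0,0,0]
    - [0,0,0]
    - [0,0,0]
    - [0,0,0]
    - [0,0,0]

```text
clock: 12.63
eef_pos: [0.6021, -0.1762, 0.0818]
eef_rot: [0.001, 0.783, 0.621, 0.0]
contact_force: [-0.8, -0.0, -6.2]
gripper_width: 0.0599
```

```bash
python3 -c "
from h import *
plan(.602,-.176,.0766,76.73,step=2.5,show=20)"
```

```text
t 12.63 pos [ 0.6021 -0.1762  0.0818] F [-0.8 -0.  -6.2] q1,q6 [-0.41 -0.18] rows 1 total [ 0.01 -0.02  0.52] [0.003 0.001 0.002]
slide [[0.01, -0.02, 0.52]]
rot [0.003, 0.001, 0.002]
```

>>> move_arm:
  gripper: [5.0,5.0,5.0,5.0,5.0]
  slide:
    - [0,0,0.2]
    - [0,0,0.2]
    - [0,0,0.15]
    - [0,0,0]
    - [0,0,0]
  delta_rot:
    - [0,0,0]
    - [0,0,0]
    - [0,0,0]
    - [0,0,0]
    - [0,0,0]

```text
clock: 13.05
eef_pos: [0.6026, -0.1763, 0.0769]
eef_rot: [0.002, 0.783, 0.621, 0.001]
contact_force: [-0.4, -0.6, -4.7]
gripper_width: 0.0598
```

>>> move_arm:
  gripper: [5.0,5.0,5.0]
  slide:
    - [0,0,0.08]
    - [0,0,0.08]
    - [0,0,0]
  delta_rot:
    - [0,0,0]
    - [0,0,0]
    - [0,0,0]

```text
clock: 13.3
eef_pos: [0.6029, -0.1764, 0.0769]
eef_rot: [0.002, 0.783, 0.622, 0.001]
contact_force: [0.2, -0.0, -5.1]
gripper_width: 0.0596
```

>>> move_arm:
  gripper: [5.0,5.0,5.0,5.0]
  slide:
    - [0,0,0.15]
    - [0,0,0.15]
    - [0,0,0.1]
    - [0,0,0]
  delta_rot:
    - [0,0,0]
    - [0,0,0]
    - [0,0,0]
    - [0,0,0]

```text
clock: 13.63
eef_pos: [0.6032, -0.1765, 0.0768]
eef_rot: [0.002, 0.783, 0.622, 0.001]
contact_force: [-0.2, -0.2, -5.9]
gripper_width: 0.0598
```

>>> move_arm:
  gripper: [5.0,5.0]
  slide:
    - [0,0,0.25]
    - [0,0,0.1]
  delta_rot:
    - [0,0,0]
    - [0,0,0]

```text
clock: 13.8
eef_pos: [0.6036, -0.1767, 0.0765]
eef_rot: [0.002, 0.783, 0.622, 0.001]
contact_force: [-1.9, 1.0, 0.8]
gripper_width: 0.0594
```

```bash
python3 -c "
from h import *
plan(.602,-.176,.0766,76.73)
c=arm.capture('scene'); save(cv2.resize(c['color'][180:280,240:360],None,fx=5,fy=5,interpolation=2),'s1.png')"
```

```text
t 13.8 pos [ 0.6036 -0.1767  0.0765] F [-1.9  1.   0.8] q1,q6 [-0.41 -0.18] rows 1 total [ 0.03 -0.18 -0.01] [0.004 0.002 0.003]
slide [[0.03, -0.18, -0.01]]
rot [0.004, 0.002, 0.003]
```

View pics/s1.png

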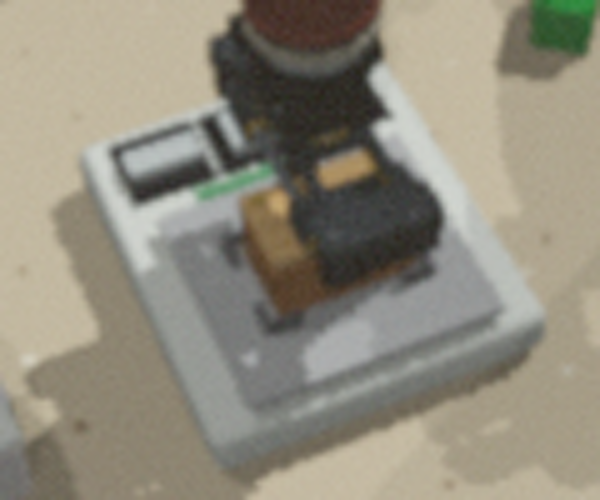

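The crop shows the cellar resting between the four stops (at (235,250), (275,315), (415,270)), and the contact force has risen. Release, then rise straight up.

>>> move_arm:
  gripper: [7.5,8.0,8.5,8.7,8.7,8.7]
  slide:
    - [0,0,0]
    - [0,0,0]
    - [0,0,0]
    - [0,0,0]
    - [0,0,0]
    - [0,0,0]
  delta_rot:
    - [0,0,0]
    - [0,0,0]
    - [0,0,0]
    - [0,0,0]
    - [0,0,0]
    - [0,0,0]

```text
clock: 14.35
eef_pos: [0.6066, -0.178, 0.0772]
eef_rot: [0.006, 0.783, 0.622, 0.002]
contact_force: [-0.3, 0.7, -0.3]
gripper_width: 0.0855
```

```bash
python3 -c "
from h import *
plan(.602,-.176,.15,76.73)"
```

```text
t 14.35 pos [ 0.6066 -0.178   0.0772] F [-0.3  0.7 -0.3] q1,q6 [-0.41 -0.18] rows 2 total [ 0.07 -0.41 -7.28] [0.012 0.003 0.002]
slide [[0.03, -0.2, -3.64], [0.04, -0.22, -3.64]]
rot [0.006, 0.002, 0.001]
```

>>> move_arm:
  gripper: [8.7,8.7,8.7,8.7,8.7,8.7,8.7]
  slide:
    - [0,-0.4,0]
    - [0,0,-1.5]
    - [0,0,-2.5]
    - [0,0,-3.0]
    - [0,0,-2.0]
    - [0,0,-1.0]
    - [0,0,0]
  delta_rot:
    - [0.01,0,0]
    - [0,0,0]
    - [0,0,0]
    - [0,0,0]
    - [0,0,0]
    - [0,0,0]
    - [0,0,0]

```text
clock: 14.93
eef_pos: [0.5991, -0.1757, 0.1771]
eef_rot: [-0.003, 0.783, 0.622, -0.003]
contact_force: [0.8, -0.5, 0.2]
gripper_width: 0.0869
```

```bash
python3 -c "
from h import *
plan(.4690,-.1445,.16,-13.3,show=20)"
```

```text
t 14.93 pos [ 0.5991 -0.1757  0.1771] F [ 0.8 -0.5  0.2] q1,q6 [-0.41 -0.18] rows 14 total [  0.08 -13.37   1.83] [-0.006  0.008  1.574]
slide [[0.01, -0.95, 0.13], [-0.1, -0.95, 0.13], [-0.21, -0.93, 0.13], [-0.31, -0.9, 0.13], [-0.41, -0.86, 0.13], [-0.5, -0.81, 0.13], [-0.59, -0.75, 0.13], [-0.67, -0.68, 0.13], [-0.74, -0.6, 0.13], [-0.81, -0.51, 0.13], [-0.86, -0.42, 0.12], [-0.9, -0.32, 0.12], [-0.93, -0.22, 0.12], [-0.95, -0.11, 0.12]]
rot [-0.0, 0.001, 0.112]
```

>>> move_arm:
  gripper: [8.7,8.7,8.7,0,0,0,0,0,0,0]
  slide:
    - [0,-0.95,0]
    - [-0.1,-0.95,0]
    - [-0.2,-0.95,0]
    - [-0.3,-0.9,0]
    - [-0.4,-0.9,0]
    - [-0.5,-0.8,0]
    - [-0.6,-0.75,0]
    - [-0.7,-0.7,0]
    - [-0.75,-0.6,0]
    - [-0.8,-0.5,0]
  delta_rot:
    - [0,0,0.112]
    - [0,0,0.112]
    - [0,0,0.112]
    - [0,0,0.112]
    - [0,0,0.112]
    - [0,0,0.112]
    - [0,0,0.112]
    - [0,0,0.112]
    - [0,0,0.112]
    - [0,0,0.112]

```text
clock: 15.77
eef_pos: [0.4976, -0.1485, 0.1648]
eef_rot: [-0.004, 0.996, 0.085, -0.011]
contact_force: [0.8, 0.4, 0.4]
gripper_width: 0.0483
```

```bash
python3 -c "
from h import *
plan(.4690,-.1445,.16,-13.3,show=20)"
```

```text
t 15.77 pos [ 0.4976 -0.1485  0.1648] F [0.8 0.4 0.4] q1,q6 [-0.44  0.96] rows 4 total [-2.74 -0.88  0.55] [-0.005  0.023  0.403]
slide [[-0.68, -0.22, 0.14], [-0.7, -0.15, 0.13], [-0.72, -0.08, 0.13], [-0.72, -0.01, 0.12]]
rot [-0.001, 0.006, 0.101]
```

>>> move_arm:
  gripper: [0,0,0,0,0,0,0,0]
  slide:
    - [-0.7,-0.2,0]
    - [-0.7,-0.15,0]
    - [-0.7,-0.1,0]
    - [-0.3,0,0]
    - [0,0,0]
    - [0,0,0]
    - [0,0,0]
    - [0,0,0]
  delta_rot:
    - [0,0.006,0.1]
    - [0,0.006,0.1]
    - [0,0.006,0.1]
    - [0,0.006,0.05]
    - [0,0,0]
    - [0,0,0]
    - [0,0,0]
    - [0,0,0]

```text
clock: 16.43
eef_pos: [0.4652, -0.1417, 0.1545]
eef_rot: [-0.005, 0.995, -0.099, -0.007]
contact_force: [0.4, -0.9, -0.4]
gripper_width: 0.0019
```

```bash
python3 -c "
from h import *
plan(.4690,-.1445,.08,-13.3,show=20)
c=arm.capture('wrist'); save(c['color'],'w4.png')"
```

```text
t 16.43 pos [ 0.4652 -0.1417  0.1545] F [ 0.4 -0.9 -0.4] q1,q6 [-0.46  1.31] rows 2 total [0.54 0.27 7.45] [-0.009  0.015  0.033]
slide [[0.27, 0.13, 3.72], [0.25, 0.11, 3.73]]
rot [-0.005, 0.008, 0.016]
```

View pics/w4.png

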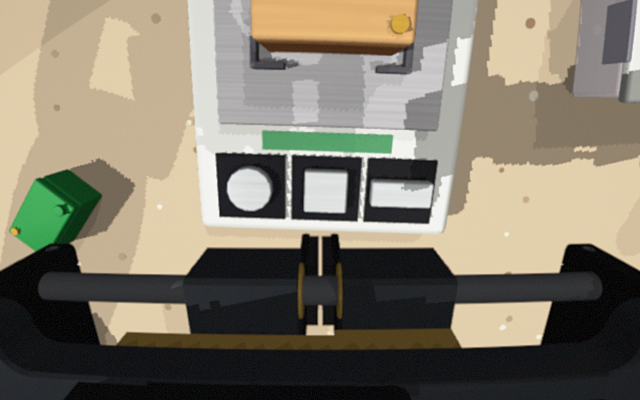

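Cellar sits upright between the near stops at (268,60) and (398,62); the square key is at (325,190), in line with the fingers. Descend.

>>> move_arm:
  gripper: [0,0,0,0,0,0,0]
  slide:
    - [0.3,0.2,1.5]
    - [0.2,0.1,2.5]
    - [0,0,2.0]
    - [0,0,1.0]
    - [0,0,0]
    - [0,0,0]
    - [0,0,0]
  delta_rot:
    - [-0.005,0.008,0.016]
    - [-0.005,0.008,0.016]
    - [0,0,0]
    - [0,0,0]
    - [0,0,0]
    - [0,0,0]
    - [0,0,0]

```text
clock: 17.07
eef_pos: [0.4727, -0.1467, 0.0841]
eef_rot: [0.001, 0.994, -0.114, 0.002]
contact_force: [-0.3, -0.1, -0.5]
gripper_width: 0.0005
```

```bash
python3 -c "
from h import *
plan(.4690,-.1445,.06,-13.3,show=20)"
```

```text
t 17.07 pos [ 0.4727 -0.1467  0.0841] F [-0.3 -0.1 -0.5] q1,q6 [-0.46  1.34] rows 1 total [-0.43 -0.13  2.4 ] [ 0.002 -0.005  0.004]
slide [[-0.43, -0.13, 2.4]]
rot [0.002, -0.005, 0.004]
```

>>> move_arm:
  gripper: [0,0,0,0,0,0,0,0,0]
  slide:
    - [-0.4,-0.1,0]
    - [0,0,1.0]
    - [0,0,1.2]
    - [0,0,0.7]
    - [0,0,0.3]
    - [0,0,0.3]
    - [0,0,0.3]
    - [0,0,0.2]
    - [0,0,0.2]
  delta_rot:
    - [0,0,0]
    - [0,0,0]
    - [0,0,0]
    - [0,0,0]
    - [0,0,0]
    - [0,0,0]
    - [0,0,0]
    - [0,0,0]
    - [0,0,0]

```text
clock: 17.82
eef_pos: [0.4727, -0.1465, 0.047]
eef_rot: [0.002, 0.994, -0.113, 0.005]
contact_force: [-11.5, 4.7, 26.7]
gripper_width: 0.0004
```

Fully down (z = 0.047, about 27 N). Retract.

>>> move_arm:
  gripper: [0,0,0,0,0,0,0,0,0,0]
  slide:
    - [0,0,-0.8]
    - [0,0,-2.0]
    - [0,0,-3.0]
    - [0,0,-3.5]
    - [0,0,-3.0]
    - [-1.0,0,-3.0]
    - [-2.0,0,-1.0]
    - [-2.0,0,0]
    - [0,0,0]
    - [0,0,0]
  delta_rot:
    - [0,0,0]
    - [0,0,0]
    - [0,0,0]
    - [0,0,0]
    - [0,0,0]
    - [0,0,0]
    - [0,0,0]
    - [0,0,0]
    - [0,0,0]
    - [0,0,0]

```text
clock: 18.65
eef_pos: [0.4217, -0.1344, 0.2182]
eef_rot: [0.003, 0.994, -0.113, 0.006]
contact_force: [0.5, 0.1, -0.2]
gripper_width: 0.0003
```

```bash
python3 -c "
from h import *
plan(.45,-.14,.2,-13.3)
c=arm.capture('top'); W=world(c); W0=np.load('top0.npy')
m=np.zeros(W.shape[:2],bool); m[138:215,320:405]=True
m&=(W[...,2]>.09)&(W[...,2]<.128)&(np.hypot(W[...,0]-.602,W[...,1]+.176)<.075)
print('cellar',m.sum(),cv2.minAreaRect((W[m][:,:2]*1000).astype(np.float32)),np.median(W[m][:,2]))
save(cv2.resize(c['color'][100:310,100:510],None,fx=1.9,fy=1.9,interpolation=2),'t9.png')"
```

```text
t 18.65 pos [ 0.4217 -0.1344  0.2182] F [ 0.5  0.1 -0.2] q1,q6 [-0.49  1.31] rows 1 total [ 2.86 -0.1   1.86] [ 0.005 -0.012  0.006]
slide [[2.86, -0.1, 1.86]]
rot [0.005, -0.012, 0.006]
cellar 766 ((601.9281005859375, -175.77557373046875), (94.97915649414062, 60.980010986328125), 77.08372497558594) 0.11514724461878484
```

View pics/t9.png

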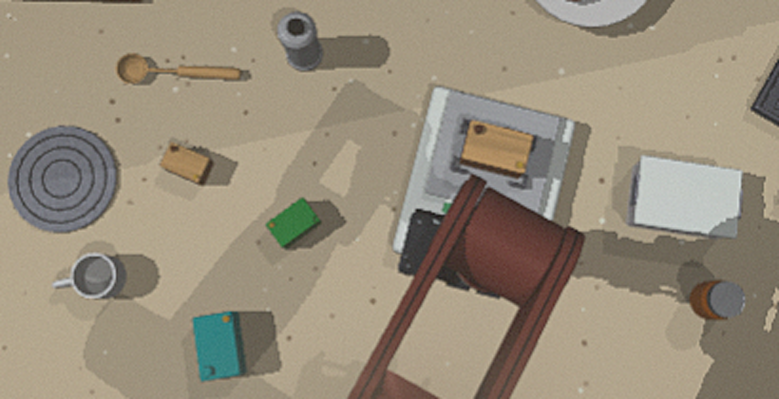

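The top view shows the cellar centred between the stops at crop pixel (497,148). Its lid is at 0.115 m, so it is flat on the plate. The other objects look unmoved. Handing in.

```bash
python3 -c "
from station import arm
print(arm.sign_off())"
```

```text
the job is handed in; nothing more can be done
None
```

The job is handed in, at about 19 s of the 64 s allowed. I pressed the round key, then the bar key, stood the wooden cellar on the plate between the stops and let go. Then I pressed the square key and backed the arm clear.

- **Keys:** I judged each press by the tool, as the key positions can't be read. The fingertips stopped at z = 0.047 m, which is fully down, with the contact force rising to 35 N (round), 20 N (bar) and 27 N (square).
- **Cellar:** the last top view puts it at (0.602, -0.176), within about 1 mm of the plate centre. It is turned to within 0.4° of the scale, and its lid is at 0.115 m, so it is flat on the plate.
- **Everything else:** the other objects looked unmoved in the last top picture; I did not measure them.
- **Disagreements:** the top and wrist cameras differed by about 1.5 mm on where the scale is, so I aimed between them. The arm also drifted sideways by up to 10 mm on the descent to the cellar. I corrected that before closing the gripper.

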